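Check the toddler's bowl with the no-touch thermometer

ROBOT

A 6-joint arm with a two-finger parallel gripper is mounted at the origin on the work surface. World frame = base frame: x ahead of the robot, y to its left, z up, the work surface at z = 0. Lengths are in m, angles in rad, forces in N, time in s.
With the tool pointing down it reaches from about 0.35 to 0.975 m from the base axis. Payload 4.9 kg.
Tool frame: the origin (TCP) lies midway between the tips of the shut fingers; the grasp point (between the pads) lies 19 mm behind it; z points along the fingers, y is the line along which they close (so a half turn about z gives the same grasp; the last joint's range is limited). The gripper opens to 85 mm and grips with 20 to 120 N. Pads are 22 mm wide; open, the fingers measure 114 mm over their backs; the gripper's body (76 mm by 85 mm) begins 54 mm behind the grasp point. The pads swing forward as they close: fully open they stand 13 mm farther back than shut.
Start: joints at [-1.289, 0.053, 1.613, -0, 1.476, -0.119], TCP at [0.244, -0.575, 0.231] pointing down, gripper open.
Joint ranges: [-3.01, 3.01], [-1.01, 2.22], [0.06, 2.58], [-1.02, 4.17], [0.09, 2.62], [-3.14, 3.14]. Speed limits (rad/s): [2.57, 2.57, 3.14, 3.14, 3.14, 3.14].

INTERFACE

Orientations are given as a rotation vector (axis times angle).
In Python, from station import ctrl gives the robot as it stands.
- The arm moves only by the shell command python3 -m handwheel 'ROWS' [FORCE]. ROWS is JSON, a list of rows, each an object with "gripper": the gripper command: -1 is fully open, 1 is shut, values between are in proportion; "offset": the shift along the tool's x, y, z in mm, a list of three; "rotation": the turn, a rotation vector about the tool's x, y, z in rad, a list of three. A call has exactly 8 rows; each row is the pose to reach, as a shift and turn from the pose commanded when the call began, along the tool's axes at that moment; what a row does not reach only later rows make up. A row lasts 1/8 s, in which the tool goes at most 62.5 mm and 10.7 degrees, less where a joint would pass 70% of its speed; a pose out of reach is approached as far as the arm can. A call with a gripper value outside its range is refused whole. The fingers move at their own pace and stop on an object; FORCE is the grip in N (left out, the last holds). Time passes only in rows, so rows that repeat a pose let the fingers close, or fill a call up. It gives the time, the measured TCP pose, the force, the opening and the grip force at its end, in the units of the state.
- ctrl.get_obs(): the state, without advancing time (a new reading comes with each control period).
- ctrl.get_image(name): name is "side" or "top" or "wrist"; returns a dict with "image" (384x512x3 uint8, red, green, blue), "fovy" (degrees; the focal length in pixels is half the picture's height over the tangent of half this angle, whatever the lens; pixels are square), "cx", "cy" (the principal point, pixels), "k1" (the pictures are not rectified: a ray, as slopes to the right and down, at radius r is drawn at 1 + k1 r^2 times it, then the intrinsics apply), "xyz" and "attitude" of the camera in the world. Camera axes: x right, y up, looking along -z (the intrinsics and any distortion apply to the point x, -y, -z); pixel columns grow to the right and rows downward; lengths in m; the calibration is good to about 2 mm. A picture is of the moment at which its call begins. There is no depth.
- ctrl.finish_job(): hands the job in; it is judged then, once.
The state is a dict: "t": time; "q": joint angles; "dq": joint speeds; "effort": joint torques, N m; "tool_pos": TCP position; "tool_rot": TCP orientation; "contact_force": force on the tool from outside, world axes, zero at the start; "wrist_torque": the same for the moment, N m; "opening": finger opening in m; "grip_force": force on a finger pad.
Only numpy, scipy, OpenCV 4.12 (cv2) and the standard library are available. Lean on these libraries where they do the work, as an engineer would, in place of code of your own. Each camera call takes 0.05 s, during which the arm holds its last target. There are 200 camera calls.

TASK

The mustard bowl on the high-chair tray is fresh from the dishwasher: take its temperature before the meal. Pick the no-touch thermometer up from its rest, point its lens nearly straight down into the bowl at the middle of its floor from about 10 cm away and hold it still there for a good two seconds, then lay it back in its rest just as it was. Do not touch the bowl, and leave everything else where it stands.

Things in the scene. Friction and masses are not known exactly. Their poses are not given: they have to be found in the camera images.
- thermometer: White no-touch thermometer, 175 mm long, 120 g, switched on and always reading (no button to press). Straight handle along x from -60 to +70 mm, 34 mm wide (y), 28 mm high (z); at its +x end a round nose, 35 mm thick, bends 45 deg down (to +x and -z). Origin: mid-section of the handle where it is gripped, fingers across y. z points out of the display side, which is up when it lies in its rest.
- thermometer_lens (a point): The lens: centre of the flat end of the thermometer's nose (27 mm across), at (100, 0, -35) mm in the thermometer's frame. Its z axis is the line of sight out of the lens: direction (0.707, 0, -0.707) in the thermometer's frame.
- rest: Grey rest, fixed on the table to the right of the tray. Origin: on the table, under the lying thermometer's origin, same x axis. Base 8 mm thick, x -75 to +115 mm, 72 mm wide (y). Two saddles, at x = -58 to -40 and +33 to +47 mm, carry the handle's underside 45 mm above the table; between them (73 mm) the handle is free below and on both sides.
- rest_seat (a point): Where the thermometer's origin is when it lies in the rest: 59 mm above the table; axes as the rest's, and the seated thermometer's axes match them. The saddles are 50 mm wide with 13 mm high cheeks flaring outward, 3 mm of play each side of the handle at the bottom. The nose hangs in front (+x) of the front saddle, 5 mm over the base, and meets that saddle if set more than 5 mm to -x.
- bowl: Mustard-coloured silicone toddler bowl, empty, round, 136 mm across the rim, 100 mm across the foot, 48 mm high, wall 4 mm, loose on the tray. Origin: centre of its underside, z up.
- bowl_floor (a point): Middle of the bowl's inner floor, 5 mm above its underside.
- chair: Birch high chair pushed up to the table's far side, fixed. Origin: middle of the floor of its tray, 45 mm above the table, z up, x away from the robot. Tray floor 290 mm (x) by 480 mm (y), rim 18 mm high, 14 mm wide all round. Its low back stands 470 mm beyond the origin and rises 175 mm above the table.
- beaker: Glass beaker, empty, 72 mm across, 95 mm high, standing on the tray. Origin: centre of its underside. Leave it alone.
- container: Closed plastic food container with a white lid, 106 x 77 x 56 mm, standing on the tray. Origin: centre of its underside. Leave it alone.
- spoon: Steel spoon, 150 mm long, 8 mm high, lying on the tray near the edge on the robot's side. Origin: mid-length, underside; x towards its bowl. Leave it alone.
- sorter: Wooden shape sorter, a box 120 x 120 x 110 mm with cut-outs in the top and a sliding door, standing on the table at the left. Origin: centre of its underside. Leave it alone.
Things that resemble listed ones, but are neither listed nor needed, are in the scene too. Leave any brown or purple look-alike of the thermometer alone.

How it is judged:
By the outcome, as a careful person would: the job done as asked, in the order asked, and still so for the second after the job is handed in, with the robot touching nothing.
It also fails if it takes over 50 s, if anything falls off the work surface, if the arm or the gripper's body presses on something with over 40 N, if the wrist force passes 120 N, or if a joint passes its speed limit or range.

## Working session

There is one attempt and no reset: what is moved stays moved. The work goes in short steps, Python scripts to look and compute and a shell command to move; the robot and the scene stay as the last step left them, time stands still between calls to the robot, and variables do not carry over. Pictures are saved under pics/ and viewed, at most 10 in all, crops included, and the job is handed in when it is done.

```bash
mkdir -p pics
cat > h.py <<'E'
import numpy as np, cv2, json
from scipy.spatial.transform import Rotation as R
from station import ctrl
def rot(a):
    a=np.array(a,float)
    return a if a.shape==(3,3) else (R.from_rotvec(a).as_matrix() if a.size==3 else R.from_quat(a).as_matrix())
def snap(n,f):
    d=ctrl.get_image(n); cv2.imwrite(f'pics/{f}.png',d['image'][:,:,::-1])
    m={k:np.array(v).tolist() for k,v in d.items() if k!='image'}
    json.dump(m,open(f'pics/{f}.json','w')); return d
def cam(f): return json.load(open(f'pics/{f}.json'))
def K(c):
    F=192/np.tan(np.radians(c['fovy'])/2); return np.array([[F,0,c['cx']],[0,F,c['cy']],[0,0,1.]])
def D(c): return np.array([c['k1'],0,0,0,0.])
def ray(c,px):
    u=cv2.undistortPoints(np.array([[px]],float),K(c),D(c))[0,0]
    return np.array(c['xyz']),rot(c['attitude'])@np.array([u[0],-u[1],-1])
def atz(c,px,z):
    o,d=ray(c,px); return o+d*(z-o[2])/d[2]
def tri(cs,ps):
    A=np.zeros((3,3));b=np.zeros(3)
    L=[ray(c,p) for c,p in zip(cs,ps)]
    for o,d in L:
        d=d/np.linalg.norm(d);P=np.eye(3)-np.outer(d,d);A+=P;b+=P@o
    x=np.linalg.solve(A,b)
    return x,[np.linalg.norm(np.cross(x-o,d/np.linalg.norm(d)))*1000 for o,d in L]
def proj(c,X):
    p=rot(c['attitude']).T@(np.array(X)-np.array(c['xyz'])); p=p*[1,-1,-1]
    return cv2.projectPoints(p.reshape(1,1,3),np.zeros(3),np.zeros(3),K(c),D(c))[0].ravel()
E
python3 - <<'E'
from h import *
for n in ['top','side','wrist']: snap(n,n+'0'); print(cam(n+'0'))
print(ctrl.get_obs())
a=[cv2.imread(f'pics/{n}0.png') for n in ['top','side']]
cv2.imwrite('pics/w0x.png',cv2.imread('pics/wrist0.png'))
cv2.imwrite('pics/ts0.png',cv2.resize(np.hstack(a),None,fx=.78,fy=.78))
E
```

```text
{'fovy': 48.66147749794566, 'cx': 249.08862443705002, 'cy': 188.967747269917, 'k1': -0.03306798395372318, 'xyz': [0.20696911924465455, -0.10115010865805692, 1.4906832399579162], 'attitude': [0.13373351805006442, -0.15488988913314172, -1.566418707554529]}
{'fovy': 44.008279785152425, 'cx': 257.76122470181036, 'cy': 191.20704391362207, 'k1': -0.17565573367577672, 'xyz': [0.3210263441264835, 0.9068505980093641, 0.8891299858818507], 'attitude': [0.10675282634430014, -1.2914327738960036, -2.7366690241302956]}
{'fovy': 66.9452025373213, 'cx': 255.24787119386227, 'cy': 194.4191817941258, 'k1': -0.0016859786064977115, 'xyz': [0.30521037712554977, -0.5481788565248076, 0.37214805690973923], 'attitude': [-0.2360178434751212, 0.15846488900565317, -1.16035786556664]}
{'t': 0.15, 'q': array([-1.28900488e+00,  5.32484380e-02,  1.61399786e+00,  1.22681865e-05,
        1.47600381e+00, -1.18979632e-01]), 'dq': array([-7.60624862e-04, -1.94201497e-03, -4.90881668e-03, -1.22205054e-03,
       -8.76849557e-05,  9.42851863e-04]), 'effort': array([ 2.77083318e-04, -3.94241703e+01, -3.70721161e+01, -1.99788078e-04,
        4.59664923e-03,  5.30166311e-07]), 'tool_pos': array([ 0.24370682, -0.5749896 ,  0.23030713]), 'tool_rot': array([-3.07710958e+00, -6.24994315e-01,  1.92487187e-04]), 'contact_force': array([-0.03342915, -0.39723573,  0.07166992]), 'wrist_torque': array([0.01665373, 0.00718482, 0.00230097]), 'grip_force': 0.0, 'opening': 0.08560635426920561}
```

View pics/top0.png

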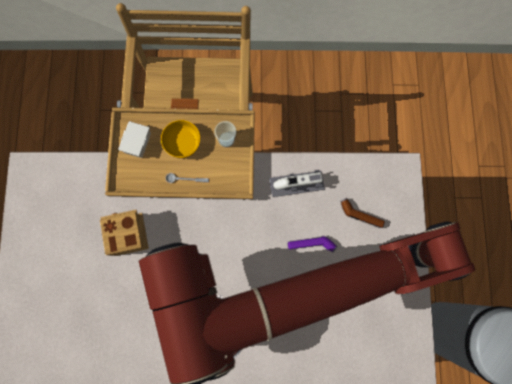

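View pics/side0.png

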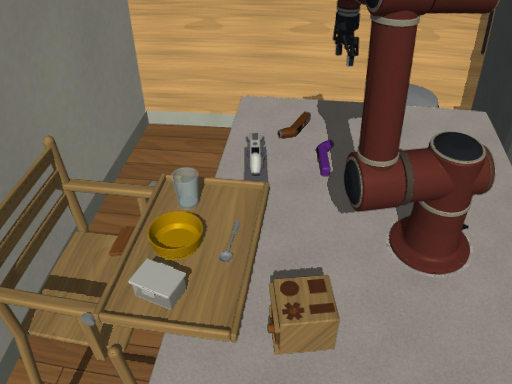

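View pics/wrist0.png

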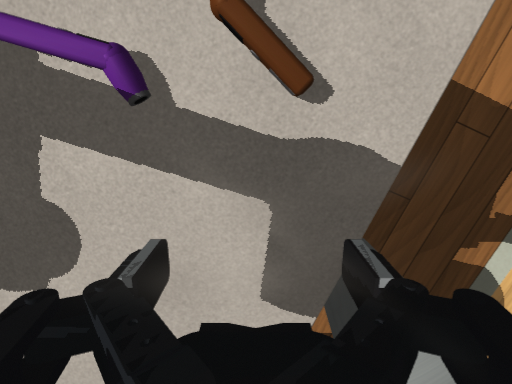

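The top view shows the white thermometer at about (298,181), the bowl at (181,139), the beaker at (225,133), the container at (134,139) and the spoon at (187,179). The side view shows the thermometer at (255,155) and the bowl at (176,235). The wrist view shows only the purple and brown decoys. I'll zoom in on the thermometer and bowl.

Run:
```python
from h import *
t=cv2.imread('pics/top0.png');s=cv2.imread('pics/side0.png')
f=lambda im,x,y,w,h,k:cv2.resize(im[y:y+h,x:x+w],None,fx=k,fy=k,interpolation=cv2.INTER_CUBIC)
a=f(t,260,160,80,40,5) # 400x200
b=f(t,150,115,80,50,5) #400x250
c=f(s,220,120,80,60,5) #400x300
e=f(s,140,205,80,60,4)
o=np.zeros((560,800,3),np.uint8)
o[:200,:400]=a;o[250:500,:400]=b;o[:300,400:]=c;o[310:550,400:720]=e
cv2.imwrite('pics/z0.png',o)
c1,c2=cam('top0'),cam('side0')
# bowl colour blobs: rim ellipse bbox
for im,c,box in((t,c1,(150,110,220,170)),(s,c2,(140,200,215,265))):
    x0,y0,x1,y1=box;h=cv2.cvtColor(im[y0:y1,x0:x1],cv2.COLOR_BGR2HSV)
    m=((h[...,0]>18)&(h[...,0]<30)&(h[...,1]>225)&(h[...,2]>90)).astype(np.uint8)
    n,l,st,ce=cv2.connectedComponentsWithStats(m);i=1+st[1:,4].argmax();print(st[i]+[x0,y0,0,0,0],ce[i]+[x0,y0])
```

```text
[ 161  120   39   38 1045] [181.59330144 139.08516746]
[ 148  211   55   49 1955] [176.17647059 234.25370844]
```

View pics/z0.png

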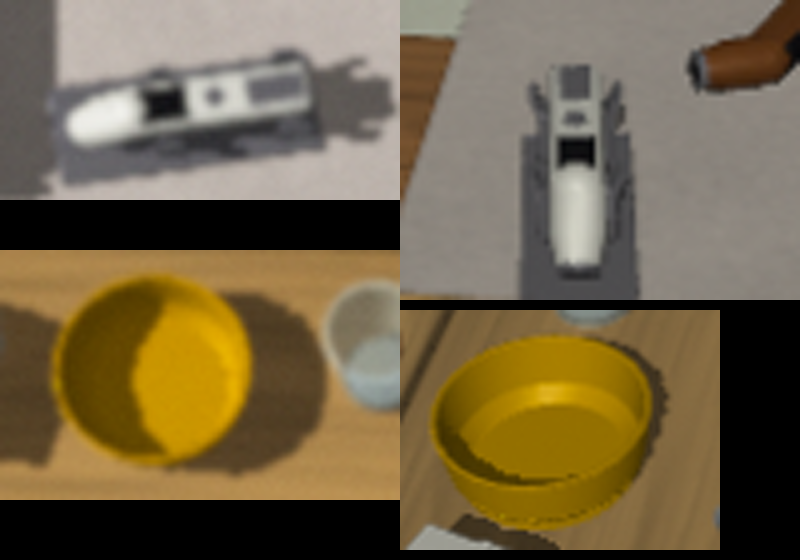

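The nose points to image left, which is +y and towards the tray. Handle features are the black window at top (292.6,180.6) / side (255.2,150.4) and the button at (302.8,179.4) / (255,143.6). The bowl rim centres are top (180.4,139) and side (175.4,230.4).

Run:
```python
from h import *
a,b=cam('top0'),cam('side0')
for n,p,q in [('window',(292.6,180.6),(255.2,150.4)),('button',(302.8,179.4),(255,143.6)),('greydisp',(315.2,177.6),(255,136.4)),('bowlrim',(180.4,139),(175.4,230.4)),('rearend',(322,177),(255,133.3))]:
    x,e=tri([a,b],[p,q]);print(n,x.round(4),np.round(e,1))
for n,p,z in [('beaker top?',(225,131),.14),('container',(134,138),.1),('spoon',(187,179),.05),('tray corner L near',(108,195),.063),('tray R near',(252,197),.063),('tray R far',(254,111),.063)]: print(n,atz(a,p,z).round(3))
for z in(.073,.0925): 
  print(z,[np.round(atz(a,p,z),4) for p in ((181-20,139),(200.4,139),(273.6,185.6),(322,177))])
```

```text
window [ 0.4992 -0.2693  0.0721] [0.7 0.7]
button [ 0.5039 -0.3042  0.0731] [0. 0.]
greydisp [ 0.5102 -0.3472  0.0716] [0.3 0.3]
bowlrim [0.6416 0.115  0.0888] [0.1 0.1]
rearend [ 0.5135 -0.3714  0.0676] [0.1 0.1]
beaker top? [ 0.654 -0.04   0.14 ]
container [0.642 0.271 0.1  ]
spoon [0.51  0.094 0.05 ]
tray corner L near [0.451 0.36  0.063]
tray R near [ 0.445 -0.131  0.063]
tray R far [ 0.754 -0.139  0.063]
0.073 [array([0.6466, 0.1848, 0.073 ]), array([0.6467, 0.0481, 0.073 ]), array([ 0.4822, -0.204 ,  0.073 ]), array([ 0.5124, -0.3704,  0.073 ])]
0.0925 [array([0.6405, 0.1808, 0.0925]), array([0.6407, 0.0461, 0.0925]), array([ 0.4784, -0.2026,  0.0925]), array([ 0.5082, -0.3667,  0.0925])]
```

Heights agree with the text: handle top is about 0.072 (expected 0.073) and rim about 0.089 (expected 0.093). Next I'll work out the look pose.

```bash
cat >> h.py <<'E'
def T(yaw,pitch=0):
    """tool orientation: thermometer heading yaw, nose pitched down (deg); tool x = x_t, tool z = -z_t"""
    t=R.from_euler('ZY',[yaw,pitch],degrees=True).as_matrix()
    return t@np.diag([1,-1,-1.])
def go(pos,Rt):
    o=ctrl.get_obs();R0=rot(o['tool_rot'])
    print('off',(R0.T@(np.array(pos)-o['tool_pos'])*1000).round(1),'rot',R.from_matrix(R0.T@Rt).as_rotvec().round(3),'tcp',o['tool_pos'].round(4),'t',o['t'])
E
python3 -c "
from h import *
go([.515,-.381,.2],T(98))"
```

```text
off [325.5 -72.7  30.5] rot [-1.00e-03 -1.00e-03 -1.31e+00] tcp [ 0.2437 -0.575   0.2303] t 0.15
```

```bash
python3 -m handwheel '[{"gripper":-1,"offset":[41,-9,4],"rotation":[0,0,-0.164]},{"gripper":-1,"offset":[81,-18,8],"rotation":[0,0,-0.328]},{"gripper":-1,"offset":[122,-27,11],"rotation":[0,0,-0.491]},{"gripper":-1,"offset":[163,-36,15],"rotation":[0,0,-0.655]},{"gripper":-1,"offset":[203,-45,19],"rotation":[0,0,-0.82]},{"gripper":-1,"offset":[260,-58,24],"rotation":[0,0,-0.98]},{"gripper":-1,"offset":[325,-73,30],"rotation":[0,0,-1.15]},{"gripper":-1,"offset":[325,-73,30],"rotation":[0,0,-1.31]}]'
python3 -c "
from h import *
snap('wrist','w1');print(cam('w1'));o=ctrl.get_obs();print(o['tool_pos'],o['q'],o['dq'].round(2))
c=cam('w1')
for X in [(.505,-.3116,.073),(.498,-.262,.073)]: print(proj(c,X))"
```

```text
t: 1.15
tool_pos: [0.517, -0.3782, 0.2]
tool_rot: [-2.047, -2.381, -0.001]
contact_force: [0.1, -1.0, 0.1]
opening: 0.0849
grip_force: 0.0
{'fovy': 66.9452025373213, 'cx': 255.24787119386227, 'cy': 194.4191817941258, 'k1': -0.0016859786064977115, 'xyz': [0.5068523067518033, -0.311390330667343, 0.3421338222908665], 'attitude': [-0.2656368759163492, -0.018976835880684138, 0.15168270503689693]}
[ 0.51626777 -0.37906981  0.20021711] [-7.49645999e-01  1.09806801e-01  1.60479171e+00  4.40099764e-04
  1.42862373e+00 -9.01982414e-01] [-0.04 -0.01  0.01 -0.01  0.    0.24]
[253.55860321 115.21018006]
[254.18886833  54.08916754]
```

View pics/w1.png

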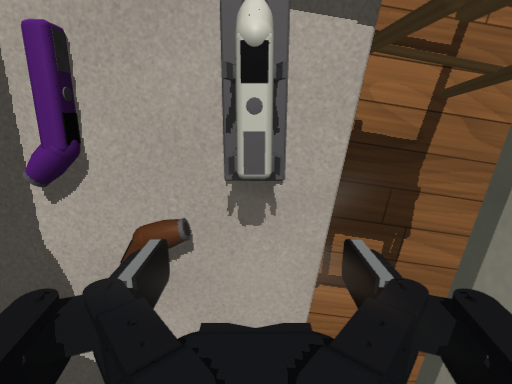

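The thermometer sits in its rest at image centre. The handle axis runs from (254,178) at the rear end to (254.5,45), the button is at (254,105), and the base's rear edge is at y≈180.

Run:
```python
from h import *
a,b,c=cam('top0'),cam('side0'),cam('w1')
for n,p,q,r in [('button',(302.8,179.4),(255,143.6),(254,105)),('window',(292.6,180.6),(255.2,150.4),(254.5,61)),('grey',(315.2,177.6),(255,136.4),(254,153))]:
    x,e=tri([a,b,c],[p,q,r]);print(n,x.round(4),np.round(e,1)); x,e=tri([a,c],[p,r]);print('  top+wrist',x.round(4))
P=[atz(c,p,.073) for p in((254,175),(254.3,105),(254.5,45))];print(P)
d=P[2]-P[0];yaw=np.degrees(np.arctan2(d[1],d[0]));u=d/np.linalg.norm(d)
rear=atz(c,(254,178),.071);print('yaw',yaw,'rear',rear,'O',rear+.06*u, 'base rear->O', atz(c,(255,181),.008)+.075*u)
```

```text
button [ 0.5039 -0.3035  0.0737] [0.6 0.1 0.6]
  top+wrist [ 0.5038 -0.3034  0.0754]
window [ 0.499  -0.2682  0.0732] [1.1 0.8 0.8]
  top+wrist [ 0.4989 -0.2684  0.0779]
grey [ 0.5102 -0.346   0.0724] [1.  0.4 1.1]
  top+wrist [ 0.5102 -0.3457  0.0742]
[array([ 0.5135928 , -0.36534665,  0.073     ]), array([ 0.50433679, -0.302866  ,  0.073     ]), array([ 0.49719983, -0.2550193 ,  0.073     ])]
yaw 98.45144663656721 rear [ 0.51408152 -0.36862491  0.071     ] O [ 0.50526324 -0.30927647  0.071     ] base rear->O [ 0.50644609 -0.31112464  0.008     ]
```

```bash
python3 -c "
from h import *
go([.5055,-.310,.12],T(98.3));go([.5055,-.310,.038],T(98.3))"
```

```text
off [69.8 -0.1 80.3] rot [-0.001 -0.002  0.007] tcp [ 0.5163 -0.3791  0.2002] t 1.2
off [ 6.970e+01 -1.000e-01  1.623e+02] rot [-0.001 -0.002  0.007] tcp [ 0.5163 -0.3791  0.2002] t 1.2
```

```bash
python3 -m handwheel '[{"gripper":-1,"offset":[40,0,20],"rotation":[0,0,0]},{"gripper":-1,"offset":[71,0,40],"rotation":[0,0,0]},{"gripper":-1,"offset":[71,0,60],"rotation":[0,0,0]},{"gripper":-1,"offset":[71,0,70],"rotation":[0,0,0]},{"gripper":-1,"offset":[71,0,80],"rotation":[0,0,0]},{"gripper":-1,"offset":[71,0,80],"rotation":[0,0,0]},{"gripper":-1,"offset":[71,0,80],"rotation":[0,0,0]},{"gripper":-1,"offset":[71,0,80],"rotation":[0,0,0]}]'
python3 -c "
from h import *
snap('side','s2');snap('wrist','w2')
c=cam('w2')
a,b=cv2.imread('pics/w2.png'),cv2.imread('pics/s2.png')[100:200,200:320]
b=cv2.resize(b,(288,240),interpolation=cv2.INTER_CUBIC)
o=np.zeros((384,800,3),np.uint8);o[:,:512]=a;o[:240,512:]=b;cv2.imwrite('pics/v2.png',o)
for X in [(.5055,-.310,.073)]: print(proj(c,X))
go([.5055,-.310,.038],T(98.3))"
```

```text
t: 2.2
tool_pos: [0.5051, -0.3116, 0.1221]
tool_rot: [2.06, 2.37, 0.0]
contact_force: [0.2, 0.9, 0.3]
opening: 0.0853
grip_force: 0.0
[256.25968534 213.73372767]
off [ 1.4  0.6 83.9] rot [ 0.001  0.001 -0.005] tcp [ 0.505  -0.3114  0.1219] t 2.3
```

View pics/v2.png

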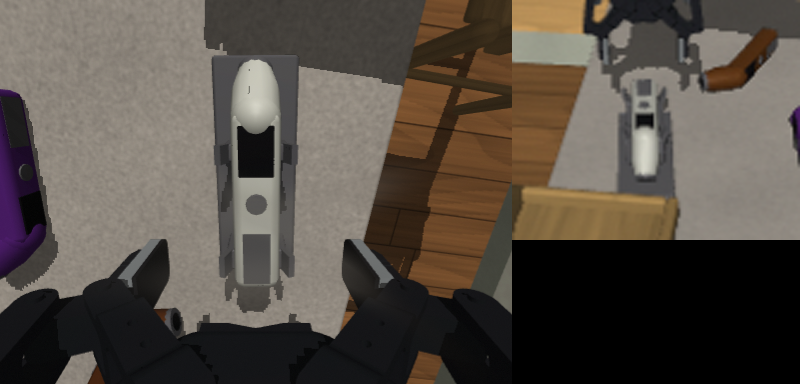

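The handle is centred between the fingers at x≈256. The saddles are at y≈155 and y≈262, and the origin projects to (256,214), midway between them. I'll descend and grip.

```bash
python3 -m handwheel '[{"gripper":-1,"offset":[1,0.5,20],"rotation":[0,0,0]},{"gripper":-1,"offset":[1,0.5,40],"rotation":[0,0,0]},{"gripper":-1,"offset":[1,0.5,60],"rotation":[0,0,0]},{"gripper":-1,"offset":[1,0.5,75],"rotation":[0,0,0]},{"gripper":-1,"offset":[1,0.5,83],"rotation":[0,0,0]},{"gripper":-1,"offset":[1,0.5,83],"rotation":[0,0,0]},{"gripper":-0.3,"offset":[1,0.5,83],"rotation":[0,0,0]},{"gripper":0.05,"offset":[1,0.5,83],"rotation":[0,0,0]}]' 40
python3 -m handwheel '[{"gripper":0.3,"offset":[0,0,0],"rotation":[0,0,0]},{"gripper":1,"offset":[0,0,0],"rotation":[0,0,0]},{"gripper":1,"offset":[0,0,0],"rotation":[0,0,0]},{"gripper":1,"offset":[0,0,0],"rotation":[0,0,0]},{"gripper":1,"offset":[0,0,0],"rotation":[0,0,0]},{"gripper":1,"offset":[0,0,0],"rotation":[0,0,0]},{"gripper":1,"offset":[0,0,0],"rotation":[0,0,0]},{"gripper":1,"offset":[0,0,0],"rotation":[0,0,0]}]' 40
python3 -c "
from h import *
o=ctrl.get_obs();print(o['tool_pos'],o['q'].round(3),o['contact_force'].round(1),R.from_matrix(rot(o['tool_rot'])).as_matrix().round(4))"
```

```text
t: 3.3
tool_pos: [0.5056, -0.3105, 0.0393]
tool_rot: [2.059, 2.37, 0.0]
contact_force: [0.4, 0.3, 0.5]
opening: 0.0517
grip_force: 0.0
t: 4.3
tool_pos: [0.5056, -0.3105, 0.0391]
tool_rot: [2.06, 2.37, 0.0]
contact_force: [-0.8, -0.5, 5.2]
opening: 0.0333
grip_force: 41.5
[ 0.50555017 -0.31045531  0.03909939] [-0.676  0.171  1.826  0.     1.143 -0.816] [-0.8 -0.5  5.2] [[-1.395e-01  9.902e-01  1.100e-03]
 [ 9.902e-01  1.395e-01 -8.000e-04]
 [-1.000e-03  9.000e-04 -1.000e+00]]
```

```bash
python3 -m handwheel '[{"gripper":1,"offset":[0,0,-5],"rotation":[0,0,0]},{"gripper":1,"offset":[0,0,-15],"rotation":[0,0,0]},{"gripper":1,"offset":[0,0,-35],"rotation":[0,0,0]},{"gripper":1,"offset":[0,0,-70],"rotation":[0,0,0]},{"gripper":1,"offset":[0,0,-110],"rotation":[0,0,0]},{"gripper":1,"offset":[0,0,-150],"rotation":[0,0,0]},{"gripper":1,"offset":[0,0,-190],"rotation":[0,0,0]},{"gripper":1,"offset":[0,0,-210],"rotation":[0,0,0]}]' 60
python3 - <<'E'
from h import *
open('h.py','a').write('''
G=np.array([.50555,-.31045,.0391]); RG=T(98.02)
def tcp_for_lens(L,yaw,pitch=45):
    Rt=T(yaw,pitch); # tool; thermometer point in tool frame: (x,-y,-z), origin 20 mm behind TCP
    return np.array(L)-Rt@np.array([.1,0,.035-.020]),Rt
''')
E
python3 - <<'E'
from h import *
for p in (45,): go(*tcp_for_lens([.641,.114,.15],190,p))
go([.60,.06,.30],T(170,20))
p,r=tcp_for_lens([.641,.114,.15],190);print(p)
E
```

```text
t: 5.3
tool_pos: [0.5059, -0.3107, 0.2526]
tool_rot: [2.057, 2.367, 0.0]
contact_force: [0.4, 0.1, -0.7]
opening: 0.0333
grip_force: 59.7
off [403.8 253.1  20.6] rot [-0.627 -0.6   -1.514] tcp [ 0.5059 -0.3107  0.2526] t 5.3
off [353.8 145.1 -48.2] rot [-0.218 -0.296 -1.243] tcp [ 0.5059 -0.3107  0.2526] t 5.3
[0.70019096 0.12443696 0.23131728]
```

```bash
python3 -m handwheel '[{"gripper":1,"offset":[30,15,-20],"rotation":[0,0,-0.16]},{"gripper":1,"offset":[75,36,-35],"rotation":[0,0,-0.34]},{"gripper":1,"offset":[125,60,-48],"rotation":[0,0,-0.52]},{"gripper":1,"offset":[175,83,-48],"rotation":[0,0,-0.7]},{"gripper":1,"offset":[225,106,-48],"rotation":[0,0,-0.88]},{"gripper":1,"offset":[275,130,-48],"rotation":[0,0,-1.06]},{"gripper":1,"offset":[320,151,-48],"rotation":[0,0,-1.24]},{"gripper":1,"offset":[350,165,-48],"rotation":[0,0,-1.42]}]'
python3 - <<'E'
from h import *
go(*tcp_for_lens([.641,.114,.15],190));go(*tcp_for_lens([.641,.114,.19],188,40))
print(ctrl.get_obs()['q'].round(3))
E
```

```text
t: 6.3
tool_pos: [0.6194, 0.0618, 0.2956]
tool_rot: [-0.005, -3.14, -0.0]
contact_force: [0.4, 0.6, -1.1]
opening: 0.0332
grip_force: 59.7
off [-80.7  62.8  64.2] rot [-0.069 -0.785 -0.169] tcp [0.6194 0.0618 0.2956] t 6.3
off [-87.7  61.8  29.7] rot [-0.049 -0.698 -0.137] tcp [0.6194 0.0618 0.2956] t 6.3
[-0.02   0.018  1.542  0.     1.583 -1.588]
```

```bash
python3 -m handwheel '[{"gripper":1,"offset":[-10,8,0],"rotation":[-0.009,-0.1,-0.02]},{"gripper":1,"offset":[-22,17,0],"rotation":[-0.018,-0.21,-0.045]},{"gripper":1,"offset":[-34,26,0],"rotation":[-0.028,-0.32,-0.07]},{"gripper":1,"offset":[-46,36,5],"rotation":[-0.038,-0.44,-0.095]},{"gripper":1,"offset":[-58,45,10],"rotation":[-0.05,-0.56,-0.12]},{"gripper":1,"offset":[-70,55,15],"rotation":[-0.06,-0.67,-0.145]},{"gripper":1,"offset":[-80,62,20],"rotation":[-0.069,-0.785,-0.169]},{"gripper":1,"offset":[-81,63,24],"rotation":[-0.069,-0.785,-0.169]}]'
python3 - <<'E'
from h import *
for n in('side','top','wrist'): snap(n,n[0]+'3')
f=lambda im,x,y,w,h,k:cv2.resize(im[y:y+h,x:x+w],None,fx=k,fy=k,interpolation=cv2.INTER_CUBIC)
o=np.zeros((600,800,3),np.uint8)
o[:360,:400]=f(cv2.imread('pics/s3.png'),110,150,100,90,4)
o[:360,400:]=f(cv2.imread('pics/t3.png'),140,90,100,90,4)
o[360:,:320]=cv2.resize(cv2.imread('pics/w3.png'),(320,240))
cv2.imwrite('pics/v3.png',o)
go(*tcp_for_lens([.641,.114,.15],190))
q=ctrl.get_obs();Rt=rot(q['tool_rot']);L=q['tool_pos']+Rt@[.1,0,.015];print('lens',L,proj(cam('s3'),L),proj(cam('t3'),L),'sight',Rt@[.707,0,.707],q['q'].round(2))
E
```

```text
t: 7.3
tool_pos: [0.6991, 0.1218, 0.2683]
tool_rot: [-0.197, 2.355, 0.081]
contact_force: [0.6, -0.8, -1.3]
opening: 0.0332
grip_force: 59.9
off [29.7  3.1 28.6] rot [-0.006  0.    -0.005] tcp [0.7014 0.1216 0.2726] t 7.45
lens [0.64217578 0.1114986  0.19121321] [169.85967298 197.30004688] [176.85716791 129.30568807] sight [ 5.11125589e-04 -8.76929022e-04 -9.99848473e-01] [ 0.03 -0.19  1.91  0.16  0.64 -1.8 ]
```

View pics/v3.png

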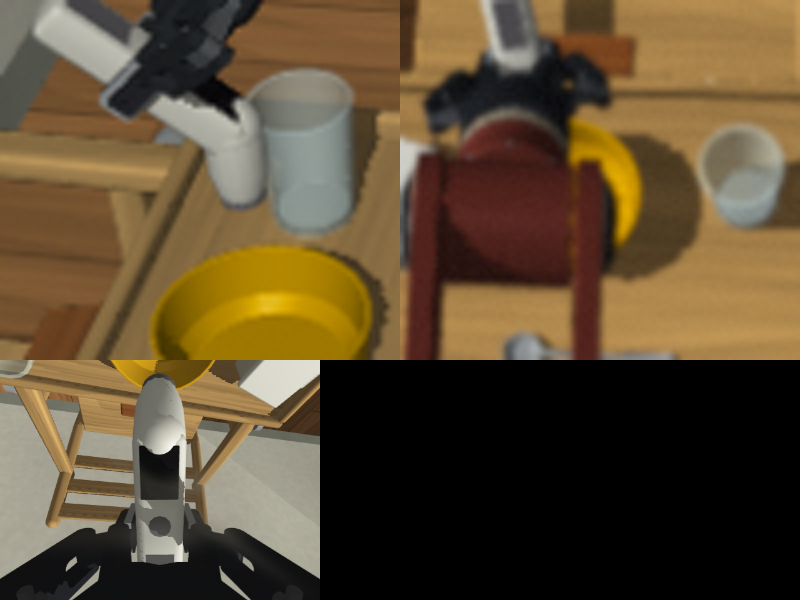

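The lens end shows at side (169,200), against a predicted (170,197) that includes the settling motion, so the grip is true and the bowl untouched. I'll lower to 10 cm and check before holding.

```bash
python3 -m handwheel '[{"gripper":1,"offset":[5,0.5,5],"rotation":[0,0,0]},{"gripper":1,"offset":[11,1,11],"rotation":[0,0,0]},{"gripper":1,"offset":[18,2,17],"rotation":[0,0,0]},{"gripper":1,"offset":[24,3,23],"rotation":[0,0,0]},{"gripper":1,"offset":[28,3,27],"rotation":[0,0,0]},{"gripper":1,"offset":[29,3,28.5],"rotation":[0,0,0]},{"gripper":1,"offset":[29,3,28.5],"rotation":[0,0,0]},{"gripper":1,"offset":[29,3,28.5],"rotation":[0,0,0]}]'
python3 - <<'E'
from h import *
for n in('side','wrist'): snap(n,n[0]+'4')
f=lambda im,x,y,w,h,k:cv2.resize(im[y:y+h,x:x+w],None,fx=k,fy=k,interpolation=cv2.INTER_CUBIC)
o=np.zeros((480,800,3),np.uint8)
o[:,:400]=f(cv2.imread('pics/s4.png'),130,165,80,96,5)
o[:300,400:]=f(cv2.imread('pics/w4.png'),155,0,200,150,2)
cv2.imwrite('pics/v4.png',o)
go(*tcp_for_lens([.641,.114,.15],190))
q=ctrl.get_obs();Rt=rot(q['tool_rot']);L=q['tool_pos']+Rt@[.1,0,.015];print('lens',L,'side px',proj(cam('s4'),L),'wrist px',proj(cam('w4'),L),'floor',proj(cam('s4'),[.641,.114,.05]),proj(cam('w4'),[.641,.114,.05]),'sight',Rt@[.707,0,.707],q['dq'].round(3))
E
```

```text
t: 8.45
tool_pos: [0.7007, 0.1245, 0.2323]
tool_rot: [-0.197, 2.347, 0.08]
contact_force: [0.7, -0.4, -1.1]
opening: 0.0333
grip_force: 59.9
off [1.  0.  0.3] rot [-0.006  0.002 -0.004] tcp [0.7007 0.1245 0.2322] t 8.55
lens [0.64164537 0.11444912 0.15077581] side px [172.02609905 211.26357873] wrist px [253.08903003  46.30335345] floor [177.68645475 241.31818649] [253.32520086 -48.68097627] sight [ 2.57083620e-03 -7.62917869e-04 -9.99845392e-01] [ 0.002 -0.001  0.001  0.     0.002  0.   ]
```

View pics/v4.png

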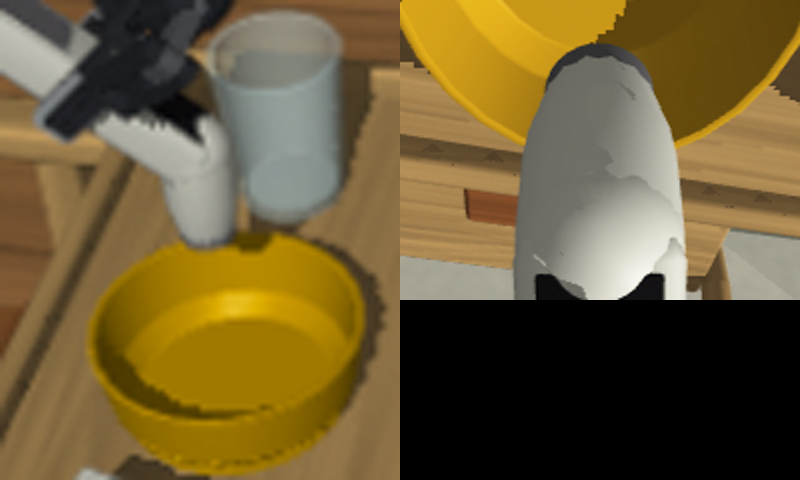

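The lens end shows at side (172,213), against a predicted (172,211). The wrist view shows it centred over the bowl with clearance. I'll hold here for 3 s.

```bash
python3 -m handwheel '[{"gripper":1,"offset":[0,0,0],"rotation":[0,0,0]},{"gripper":1,"offset":[0,0,0],"rotation":[0,0,0]},{"gripper":1,"offset":[0,0,0],"rotation":[0,0,0]},{"gripper":1,"offset":[0,0,0],"rotation":[0,0,0]},{"gripper":1,"offset":[0,0,0],"rotation":[0,0,0]},{"gripper":1,"offset":[0,0,0],"rotation":[0,0,0]},{"gripper":1,"offset":[0,0,0],"rotation":[0,0,0]},{"gripper":1,"offset":[0,0,0],"rotation":[0,0,0]}]'
python3 -m handwheel '[{"gripper":1,"offset":[0,0,0],"rotation":[0,0,0]},{"gripper":1,"offset":[0,0,0],"rotation":[0,0,0]},{"gripper":1,"offset":[0,0,0],"rotation":[0,0,0]},{"gripper":1,"offset":[0,0,0],"rotation":[0,0,0]},{"gripper":1,"offset":[0,0,0],"rotation":[0,0,0]},{"gripper":1,"offset":[0,0,0],"rotation":[0,0,0]},{"gripper":1,"offset":[0,0,0],"rotation":[0,0,0]},{"gripper":1,"offset":[0,0,0],"rotation":[0,0,0]}]'
python3 -m handwheel '[{"gripper":1,"offset":[0,0,0],"rotation":[0,0,0]},{"gripper":1,"offset":[0,0,0],"rotation":[0,0,0]},{"gripper":1,"offset":[0,0,0],"rotation":[0,0,0]},{"gripper":1,"offset":[0,0,0],"rotation":[0,0,0]},{"gripper":1,"offset":[0,0,0],"rotation":[0,0,0]},{"gripper":1,"offset":[0,0,0],"rotation":[0,0,0]},{"gripper":1,"offset":[0,0,0],"rotation":[0,0,0]},{"gripper":1,"offset":[0,0,0],"rotation":[0,0,0]}]'
python3 - <<'E'
from h import *
go([.62,.06,.30],T(180))
E
```

```text
t: 9.55
tool_pos: [0.7005, 0.1245, 0.2317]
tool_rot: [-0.197, 2.348, 0.08]
contact_force: [1.6, 0.2, -0.9]
opening: 0.0335
grip_force: 59.9
t: 10.55
tool_pos: [0.7005, 0.1245, 0.2316]
tool_rot: [-0.197, 2.348, 0.08]
contact_force: [0.1, 0.1, -0.8]
opening: 0.0334
grip_force: 59.9
t: 11.55
tool_pos: [0.7005, 0.1245, 0.2317]
tool_rot: [-0.197, 2.348, 0.08]
contact_force: [0.1, -0.1, -1.1]
opening: 0.0332
grip_force: 59.9
off [  15.3  -50.3 -112. ] rot [0.065 0.785 0.159] tcp [0.7005 0.1245 0.2317] t 11.55
```

```bash
python3 -m handwheel '[{"gripper":1,"offset":[-12,0,-12],"rotation":[0,0,0]},{"gripper":1,"offset":[-28,0,-28],"rotation":[0.01,0.13,0.03]},{"gripper":1,"offset":[-20,-9,-45],"rotation":[0.02,0.26,0.05]},{"gripper":1,"offset":[-13,-18,-60],"rotation":[0.03,0.39,0.08]},{"gripper":1,"offset":[-6,-27,-75],"rotation":[0.04,0.52,0.11]},{"gripper":1,"offset":[2,-36,-90],"rotation":[0.055,0.66,0.135]},{"gripper":1,"offset":[10,-45,-104],"rotation":[0.065,0.785,0.159]},{"gripper":1,"offset":[15,-50,-112],"rotation":[0.065,0.785,0.159]}]'
python3 - <<'E'
from h import *
go(G+[0,0,.15],RG)
E
```

```text
t: 12.55
tool_pos: [0.6216, 0.0599, 0.3015]
tool_rot: [0.001, 3.138, -0.0]
contact_force: [0.5, 0.4, -0.7]
opening: 0.0331
grip_force: 59.8
off [ 116.2 -370.4  112.1] rot [0.003 0.003 1.43 ] tcp [0.6216 0.0599 0.3015] t 12.55
```

```bash
python3 -m handwheel '[{"gripper":1,"offset":[10,-30,0],"rotation":[0,0,0.16]},{"gripper":1,"offset":[25,-80,0],"rotation":[0,0,0.34]},{"gripper":1,"offset":[42,-133,0],"rotation":[0,0,0.52]},{"gripper":1,"offset":[58,-185,10],"rotation":[0,0,0.7]},{"gripper":1,"offset":[74,-237,30],"rotation":[0,0,0.88]},{"gripper":1,"offset":[90,-289,60],"rotation":[0,0,1.06]},{"gripper":1,"offset":[107,-340,85],"rotation":[0.003,0.003,1.25]},{"gripper":1,"offset":[116,-370,112],"rotation":[0.003,0.003,1.43]}]'
python3 - <<'E'
from h import *
ctrl.get_image('top');ctrl.get_image('top');ctrl.get_image('top')
go(G+[0,0,.05],RG);go(G,RG)
E
```

```text
t: 13.55
tool_pos: [0.503, -0.3118, 0.1884]
tool_rot: [2.068, 2.362, -0.004]
contact_force: [0.0, -0.6, -1.8]
opening: 0.0331
grip_force: 60.0
off [-1.2  3.4 97.5] rot [-0.004 -0.001 -0.001] tcp [ 0.5025 -0.3098  0.1866] t 13.7
off [ -1.2   3.6 147.5] rot [-0.004 -0.001 -0.001] tcp [ 0.5025 -0.3098  0.1866] t 13.7
```

```bash
python3 -m handwheel '[{"gripper":1,"offset":[-1,3.5,20],"rotation":[-0.004,-0.001,-0.001]},{"gripper":1,"offset":[-1,3.5,45],"rotation":[-0.004,-0.001,-0.001]},{"gripper":1,"offset":[-1,3.5,70],"rotation":[-0.004,-0.001,-0.001]},{"gripper":1,"offset":[-1,3.5,90],"rotation":[-0.004,-0.001,-0.001]},{"gripper":1,"offset":[-1,3.5,100],"rotation":[-0.004,-0.001,-0.001]},{"gripper":1,"offset":[-1,3.5,107],"rotation":[-0.004,-0.001,-0.001]},{"gripper":1,"offset":[-1,3.5,107],"rotation":[-0.004,-0.001,-0.001]},{"gripper":1,"offset":[-1,3.5,107],"rotation":[-0.004,-0.001,-0.001]}]'
python3 - <<'E'
from h import *
snap('wrist','w5'); go(G,RG)
E
```

```text
t: 14.7
tool_pos: [0.5078, -0.3106, 0.082]
tool_rot: [2.057, 2.371, -0.0]
contact_force: [0.5, -1.0, -1.5]
opening: 0.0334
grip_force: 59.9
off [ 0.6 -2.2 42.9] rot [0.001 0.002 0.001] tcp [ 0.5078 -0.3106  0.082 ] t 14.75
```

View pics/w5.png

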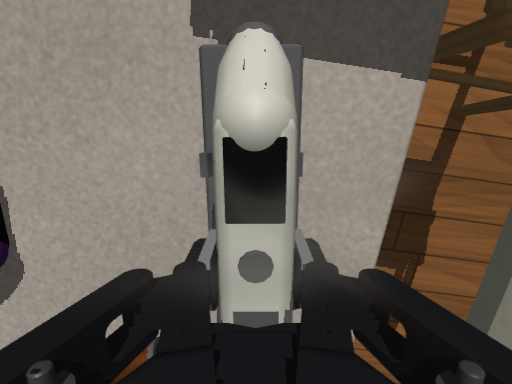

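Over the rest, the handle centre is at x≈255 and the base centre at x≈251.5, which agrees with the computed 2.2 mm correction. I'll lower it gently.

```bash
python3 -m handwheel '[{"gripper":1,"offset":[0.5,-2.2,6],"rotation":[0,0.002,0]},{"gripper":1,"offset":[0.5,-2.2,14],"rotation":[0,0.002,0]},{"gripper":1,"offset":[0.5,-2.2,22],"rotation":[0,0.002,0]},{"gripper":1,"offset":[0.5,-2.2,30],"rotation":[0,0.002,0]},{"gripper":1,"offset":[0.5,-2.2,36],"rotation":[0,0.002,0]},{"gripper":1,"offset":[0.5,-2.2,40],"rotation":[0,0.002,0]},{"gripper":1,"offset":[0.5,-2.2,41],"rotation":[0,0.002,0]},{"gripper":1,"offset":[0.5,-2.2,41],"rotation":[0,0.002,0]}]' 30
python3 - <<'E'
from h import *
go(G,RG);print(ctrl.get_obs()['contact_force'])
E
```

```text
t: 15.75
tool_pos: [0.5051, -0.3101, 0.0403]
tool_rot: [-2.059, -2.373, -0.002]
contact_force: [0.2, -0.5, -0.4]
opening: 0.0332
grip_force: 59.9
off [-0.4  0.4  1.2] rot [ 0.001 -0.001  0.001] tcp [ 0.5051 -0.3101  0.0403] t 15.75
[ 0.15394074 -0.4723301  -0.36083997]
```

```bash
python3 -m handwheel '[{"gripper":1,"offset":[0,0,0.6],"rotation":[0,0,0]},{"gripper":1,"offset":[0,0,1.2],"rotation":[0,0,0]},{"gripper":1,"offset":[0,0,1.2],"rotation":[0,0,0]},{"gripper":1,"offset":[0,0,1.2],"rotation":[0,0,0]},{"gripper":0.1,"offset":[0,0,1.2],"rotation":[0,0,0]},{"gripper":0,"offset":[0,0,1.2],"rotation":[0,0,0]},{"gripper":-0.2,"offset":[0,0,1.2],"rotation":[0,0,0]},{"gripper":-0.4,"offset":[0,0,1.2],"rotation":[0,0,0]}]' 30
python3 -m handwheel '[{"gripper":-0.7,"offset":[0,0,0],"rotation":[0,0,0]},{"gripper":-1,"offset":[0,0,0],"rotation":[0,0,0]},{"gripper":-1,"offset":[0,0,0],"rotation":[0,0,0]},{"gripper":-1,"offset":[0,0,0],"rotation":[0,0,0]},{"gripper":-1,"offset":[0,0,-10],"rotation":[0,0,0]},{"gripper":-1,"offset":[0,0,-30],"rotation":[0,0,0]},{"gripper":-1,"offset":[0,0,-60],"rotation":[0,0,0]},{"gripper":-1,"offset":[0,0,-80],"rotation":[0,0,0]}]' 30
python3 - <<'E'
from h import *
snap('wrist','w6'); snap('side','s6')
o=ctrl.get_obs();print(o['tool_pos'],o['contact_force'])
a,b=cv2.imread('pics/w6.png'),cv2.imread('pics/s6.png')[100:200,200:320]
b=cv2.resize(b,(288,240),interpolation=cv2.INTER_CUBIC)
o=np.zeros((384,800,3),np.uint8);o[:,:512]=a;o[:240,512:]=b;cv2.imwrite('pics/v6.png',o)
E
```

```text
t: 16.75
tool_pos: [0.5051, -0.31, 0.039]
tool_rot: [-2.058, -2.372, -0.002]
contact_force: [0.8, 0.8, 0.2]
opening: 0.0599
grip_force: 0.0
t: 17.75
tool_pos: [0.506, -0.3109, 0.1224]
tool_rot: [2.057, 2.37, 0.002]
contact_force: [1.0, -0.2, -0.4]
opening: 0.0852
grip_force: 0.0
[ 0.50695181 -0.31162925  0.12335588] [ 0.71355225 -0.65922933 -0.00207468]
```

View pics/v6.png

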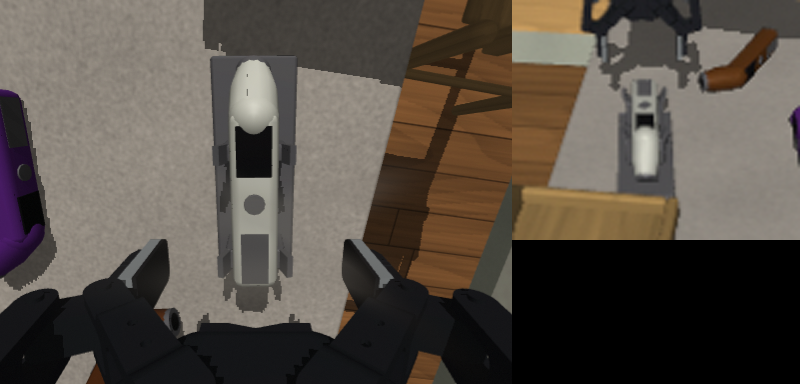

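The thermometer lies seated as before, with its axis at x≈254 between the saddles at y≈155 and y≈262, and the gripper is clear of it. I'll hand in.

```bash
python3 -c "
from station import ctrl
print(ctrl.finish_job())"
```

```text
the job is handed in; nothing more can be done
None
```

I held the thermometer's lens about 10 cm above the middle of the bowl's floor, pointing straight down, for just over 3 s, then laid it back in its rest as it was; the bowl was not touched, and the job is handed in (about 18 s of the 50 s used).

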